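Close and lock the filter cover of the fume extractor

ROBOT

A 7-joint arm with a two-finger parallel gripper is mounted at the origin on the work surface. World frame = base frame: x ahead of the robot, y to its left, z up, the work surface at z = 0. Lengths are in m, angles in rad, forces in N, time in s.
With the tool pointing down it reaches from about 0.4 to 0.925 m from the base axis. Payload 4.1 kg.
Tool frame: the origin (TCP) lies between the finger pads; the fingertips stand 8 mm ahead of it and the grasp point (between the pads) lies 11 mm behind it; z points along the fingers, y is the line along which they close (so a half turn about z gives the same grasp; the last joint's range is limited). The gripper opens to 85 mm and grips with 20 to 120 N. Pads are 22 mm wide; open, the fingers measure 114 mm over their backs; the gripper's body (76 mm by 85 mm) begins 54 mm behind the grasp point. The pads swing forward as they close: fully open they stand 13 mm farther back than shut.
Start: joints at [-1.336, 0.398, 0.045, 1.537, -0.019, 1.207, -0.051], TCP at [0.213, 0.614, 0.239] pointing down, gripper open.
Joint ranges: [-2.82, 2.82], [-0.49, 2.23], [-1.37, 1.46], [0, 2.46], [-1.36, 4.5], [0.23, 2], [-2.94, 2.94]. Speed limits (rad/s): [2.57, 2.57, 3.14, 3.14, 3.14, 3.14, 3.14].

INTERFACE

Orientations are given as a unit quaternion [x, y, z, w].
In Python, from cell import arm, planner, observe, snapshot gives the robot as it stands. The module is installed in compiled form; this text tells all that it offers. Calls block until the motion is done:
- arm.reach(position, orientation): joint-space move of the TCP to a pose.
- arm.line_to(position, rotation=None, vel=0.15): straight line of the TCP; rotation=None keeps the orientation; vel is the mean speed in m/s.
- arm.movej(angles): joint-space move.
- arm.gripper_to(opening, grip_force=None): opening from 0.0 (shut) to 1.0 (fully open); grip_force is the grip in N (None keeps the last); returns when the fingers have stopped.
- arm.hold(seconds).
- planner.solve_ik(position, orientation): joint angles nearest the present ones, or None.
- observe(): the state.
- snapshot(name): name is "scene" or "top" or "wrist"; returns a dict with "img" (480x640x3 uint8, blue, green, red), "fov_y" (degrees; the focal length in pixels is half the picture's height over the tangent of half this angle, whatever the lens; pixels are square), "cx", "cy" (the principal point, pixels), "eye" and "orientation" of the camera in the world. Camera axes: x right, y down, z forward; pixel columns grow to the right and rows downward; lengths in m; the calibration is good to about 2 mm. A picture is of the moment at which its call begins. There is no depth.
A pose or a line that the arm cannot do raises arm.Unreachable and nothing moves.
- arm.close_job(): hands the job in; it is judged then, once.
The state is a dict: "t": time; "q": joint angles; "joint_velocities": joint speeds; "joint_efforts": joint torques, N m; "ee_pos": TCP position; "eef_rot": TCP orientation; "wrist_force": force on the tool from outside, world axes, zero at the start; "ft_torque": the same for the moment, N m; "width": opening from 0.0 (shut) to 1.0 (fully open); "gripper_force": force on a finger pad.
Only numpy, scipy, OpenCV 4.12 (cv2) and the standard library are available. Lean on these libraries where they do the work, as an engineer would, in place of code of your own. Each camera call takes 0.05 s, during which the arm holds its last target. There are 200 camera calls.

TASK

The filter cover on top of the studio's fume extractor is sprung ajar. Set the fingertips in the slot of its yellow latch disc, press the cover down flush, and while holding it down turn the disc a full quarter turn clockwise (seen from above), so that its slot points to the green dot and the cover stays locked shut; then take the hand away. Pick nothing up: the bottles, pots and tools standing around stay where they are.

Things in the scene. Friction and masses are not known exactly. Their poses are not given: they have to be found in the camera images.
- extractor: White fume extractor box, 300 (x) x 340 (y) x 100 mm high, fixed, placed and turned differently each time. Origin: centre of its underside, on the table; z up, -x is its front (towards the robot). Cover hinge line: parallel to y at x = +70, z = 100 mm. Front lip, 20 mm wide, with a green dot at x = -140 mm, y = 0. A pot and an eraser stand on its rear deck.
- cover_front (a point): Middle of the front edge of the grey filter cover's upper face. The cover is 198 x 218 x 6 mm, lies in the extractor's top and is hinged at its rear, 199 mm behind this point; shut, its face is flush with the box, 100 mm above the table. Axes as the cover: z its normal, x to the rear.
- cover (a joint): Angle of the cover, rad: 0 = shut and flush (firm stop), grows as the front rises, 0.16 = fully ajar (stop), where it starts. It springs up unless pressed or locked; pressing it down at the latch takes about 3 N at first, 4 to 6 N when shut. Locked and left alone it has about 0.01 rad of play.
- latch (a joint): Turn of the disc, rad, clockwise from above: 0 = unlocked (stop; slot points to extractor -y, red dot), 1.571 = locked (stop; slot points to extractor -x, green dot). Starts at 0 to 0.35, stays where left, turns with about 2 N at the slot. A 77 mm tongue under the cover points as the slot does; from about 0.9 rad on it runs under the front lip and passes only with the cover held flush.
- latch_pivot (a point): Point on the turning axis of the yellow latch disc, at the disc's upper face (steel dot). The disc is 112 mm across, its face 19 mm above the cover's. Cover shut, this point is at x = -65, y = 0, z = 119 mm in the extractor's frame. z axis: the cover's normal; x: from the pivot along the slot, outward.
- slot (a point): Centre of the black floor of the disc's finger slot, 28 mm out from the turning axis. The slot is a pocket 38 mm wide (across) x 40 mm long (outward) x 16 mm deep, walled all round, open at the top; its floor is 3 mm above the cover's face (103 mm above the table when shut). x axis: outward along the slot; y: across; z: out of the slot. Moves with disc and cover.
- yellow_bottle: Yellow squeeze bottle, 54 mm across, 170 mm high, beside the extractor's left (+y) side; loose, not to be disturbed (it may be shifted 25 mm at most, and not lifted or tipped). Origin: its underside's centre.
- white_bottle: White bottle with black cap, 60 mm across, 180 mm high, beside the extractor's left side, farther back; loose, not to be disturbed (it may be shifted 25 mm at most, and not lifted or tipped). Origin: its underside's centre.
- brush_cup: White cup with brushes, 80 mm across, about 175 mm high over the brushes, beside the extractor's right (-y) side; loose, not to be disturbed (it may be shifted 25 mm at most, and not lifted or tipped). Origin: its underside's centre.
- paint_pot: Small blue pot, 48 mm across, 50 mm high, on the extractor's rear deck; loose, not to be disturbed (it may be shifted 25 mm at most, and not lifted or tipped). Origin: its underside's centre.
- tape_roll: Orange roll, 84 mm across, 24 mm high, on the table by the extractor's right side; loose, not to be disturbed (it may be shifted 25 mm at most, and not lifted or tipped). Origin: its underside's centre.
- palette_knife: Spatula 200 mm long, lying on the extractor's left (+y) top edge, beside the cover; loose, not to be disturbed (it may be shifted 25 mm at most, and not lifted or tipped). Origin: its underside's centre.
- eraser: White eraser 55 x 24 x 14 mm on the extractor's rear deck; loose, not to be disturbed (it may be shifted 25 mm at most, and not lifted or tipped). Origin: its underside's centre.

How it is judged:
By the outcome, as a careful person would: the job done as asked, in the order asked, and still so for the second after the job is handed in, with the robot touching nothing.
It also fails if it takes over 35 s, if anything falls off the work surface, if the arm or the gripper's body presses on something with over 40 N, if the wrist force passes 120 N, or if a joint passes its speed limit or range.

## Working session

There is one attempt and no reset: what is moved stays moved. The work goes in short steps, each a Python script; the robot and the scene stay as the last script left them, time stands still between calls to the robot, and variables do not carry over. Pictures are saved under pics/ and viewed, at most 10 in all, crops included, and the job is handed in when it is done.

```bash
mkdir -p pics; ls; python3 - <<'E'
from cell import *
import cv2
s=observe();print(s)
for n in("scene","top"):
    d=snapshot(n);cv2.imwrite(f"pics/{n}0.png",d["img"]);print(n,{k:v for k,v in d.items() if k!="img"})
E
```

```text
pics
{'t': 0.0, 'q': array([-1.33600295,  0.39920118,  0.04503816,  1.53788914, -0.0186834 ,
        1.20690498, -0.0506887 ]), 'joint_velocities': array([-8.07280730e-04, -1.75604792e-03,  2.20566983e-03, -6.23595837e-04,
        3.48211381e-04,  6.60236351e-05,  5.68491085e-04]), 'joint_efforts': array([-7.73391930e-04, -4.75117064e+01,  1.36448767e+00, -2.54223543e+01,
        1.17234755e-02,  9.72301204e-03,  8.93656562e-06]), 'ee_pos': array([0.21274051, 0.6135378 , 0.23825355]), 'eef_rot': array([ 1.66061158e-01,  9.86114958e-01, -9.86829289e-04, -8.80199886e-05]), 'wrist_force': array([ 0.64511343,  0.44682132, -0.23227504]), 'ft_torque': array([ 0.00326498,  0.02571431, -0.03280884]), 'gripper_force': 0.0, 'width': 1.001734409906507}
scene {'fov_y': 53.977303518015155, 'cx': 315.1485655369669, 'cy': 245.4197004427801, 'eye': array([ 1.27885029, -0.08053474,  0.5671197 ]), 'orientation': array([ 0.6767237 ,  0.55808925, -0.31551796, -0.36198044])}
top {'fov_y': 57.69230214613302, 'cx': 322.1119728212981, 'cy': 236.13572538348404, 'eye': array([0.40503959, 0.03286469, 1.01789633]), 'orientation': array([ 0.70894204, -0.69956685,  0.06910315, -0.05685209])}
```

View pics/scene0.png

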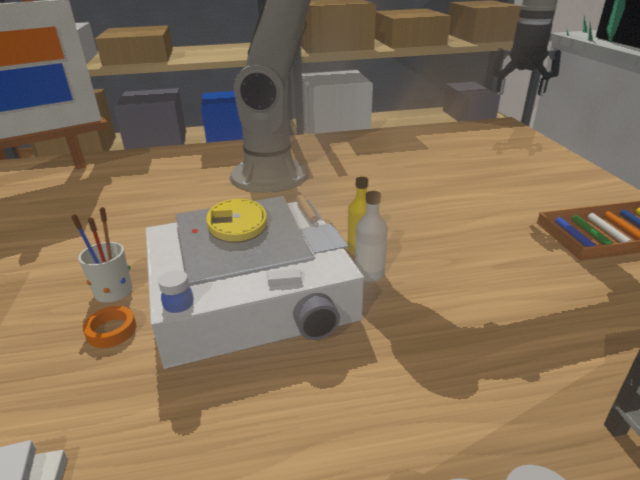

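View pics/top0.png

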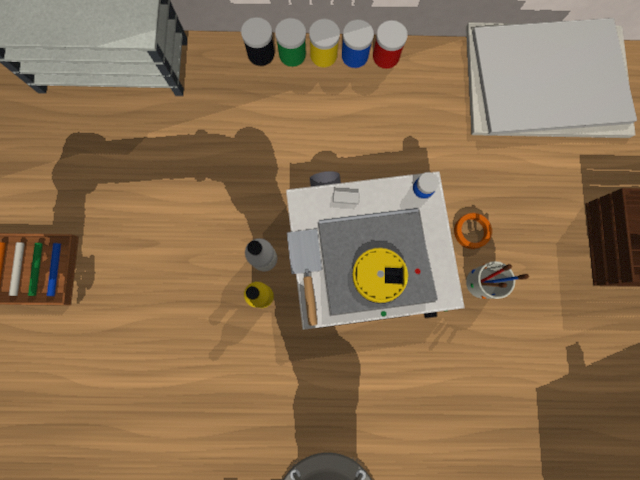

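The top view shows the disc at about (380,275), its black slot at (394,275) pointing right, the green dot at (384,314) and the red dot at (418,271). Next I'll turn these into positions.

```bash
cat > h.py <<'E'
import numpy as np, cv2
from scipy.spatial.transform import Rotation as R
from cell import arm, planner, observe, snapshot
def cast(d,uv,z):
    f=240/np.tan(np.radians(d["fov_y"]/2)); uv=np.atleast_2d(uv).astype(float)
    r=np.c_[(uv[:,0]-d["cx"])/f,(uv[:,1]-d["cy"])/f,np.ones(len(uv))]
    w=R.from_quat(d["orientation"]).apply(r); e=np.array(d["eye"])
    return e+w*((z-e[2])/w[:,2])[:,None]
def blobs(m,amin=5):
    n,l,s,c=cv2.connectedComponentsWithStats(m.astype(np.uint8)); 
    return sorted([(int(s[i,4]),c[i].round(1),s[i,:4],l==i) for i in range(1,n) if s[i,4]>=amin],key=lambda b:-b[0])
def hsv(d): return cv2.cvtColor(d["img"],cv2.COLOR_BGR2HSV).astype(int)
def quat(yaw): # tool down, tool y axis at world angle yaw
    y=np.array([np.cos(yaw),np.sin(yaw),0]); z=np.array([0,0,-1.]); return R.from_matrix(np.c_[np.cross(y,z),y,z]).as_quat()
E
python3 - <<'E'
from h import *
d=snapshot("top");H=hsv(d);h,s,v=H[...,0],H[...,1],H[...,2]
roi=np.zeros(h.shape,bool);roi[165:335,285:470]=1
for nm,m in dict(green=(h>45)&(h<85)&(s>90),red=((h<6)|(h>174))&(s>120),yellow=(h>22)&(h<35)&(s>150)&(v>90),black=(v<45)).items():
    for b in blobs(m&roi)[:3]:print(nm,b[0],b[1],b[2])
m=(h>22)&(h<35)&(s>150)&(v>90)&roi
c=max(cv2.findContours(m.astype(np.uint8),0,1)[0],key=cv2.contourArea)
e=cv2.fitEllipse(cv2.convexHull(c));print("ell",e)
P=cast(d,e[0],.140)[0];G=cast(d,[384,314],.1)[0];print(P,G)
w=(s<40)&(v>120)&roi
# front, right edges of white top: outermost white pixel per column/row
cols=np.arange(312,424);fr=np.array([np.where(w[:,c])[0].max() for c in cols]);F=cast(d,np.c_[cols,fr+.5],.1)
rows=np.arange(195,300);rt=np.array([np.where(w[r])[0].max() for r in rows]);Q=cast(d,np.c_[rt+.5,rows],.1)
for X in(F,Q):
    l=cv2.fitLine(X[:,:2].astype(np.float32),cv2.DIST_HUBER,0,.001,.001).ravel();print(l,np.degrees(np.arctan2(l[1],l[0])))
E
```

```text
green 19 [383.  313.2] [381 311   5   5]
red 26 [417.2 270.8] [415 268   6   6]
yellow 2049 [377.8 274.8] [352 248  56  55]
black 268 [393.5 275.1] [385 268  18  16]
black 39 [430.1 314.5] [425 313  11   4]
black 12 [311.7 181.6] [310 179   5   7]
ell ((379.72857666015625, 274.8078308105469), (54.50995635986328, 55.77745056152344), 123.82746887207031)
[ 0.48578729 -0.09881185  0.14      ] [ 0.40805792 -0.11275086  0.1       ]
[ 0.14017597 -0.9901266   0.39617318 -0.08948864] -81.94196
[ 0.98980486  0.14243023  0.5519844  -0.2622358 ] 8.188498
```

```bash
python3 - <<'E'
from h import *
d=snapshot("top");P=cast(d,(379.7,274.8),.140)[0];S=cast(d,(393.5,275.1),.125)[0];v=S-P
print(S,"slot ang",np.degrees(np.arctan2(v[1],v[0])))
G=cast(d,(383,313.2),.1)[0];print(G)
p=[P[0],P[1]-.03,.27]
for k in(0,180):
  for a in(5,-82,-40): 
    q=planner.solve_ik(p,quat(np.radians(a+k)));print(a+k,None if q is None else np.round(q,2))
E
```

```text
[ 0.4869443  -0.12943678  0.125     ] slot ang -87.86854212842778
[ 0.40967198 -0.1106875   0.1       ]
5 [-0.8   0.21  1.13  1.86 -0.21  1.2   0.48]
-82 [-0.84  0.24  1.19  1.86 -0.23  1.2  -1.01]
-40 [-0.82  0.22  1.16  1.86 -0.22  1.2  -0.29]
185 [-0.89  0.28  1.28  1.86 -0.29  1.21 -2.57]
98 [-0.74  0.19  1.05  1.86 -0.17  1.19  2.07]
140 [-0.71  0.18  1.01  1.86 -0.16  1.19  2.79]
```

```bash
python3 - <<'E'
from h import *
arm.gripper_to(0.0,20)
arm.reach([.45,-.128,.28],quat(np.radians(2)))
d=snapshot("wrist");cv2.imwrite("pics/w1.png",d["img"]);np.save("w1.npy",d,allow_pickle=True)
s=observe();print(s["t"],s["ee_pos"],s["width"],s["wrist_force"],d["eye"],s["q"].round(2))
E
```

```text
3.7667 [ 0.45041144 -0.12714578  0.28002579] 0.0006575872225787405 [ 0.46569285  0.24792942 -1.32647375] [ 0.44830959 -0.05637131  0.41334313] [-0.96  0.06  1.2   1.92 -0.06  1.21  0.3 ]
```

View pics/w1.png

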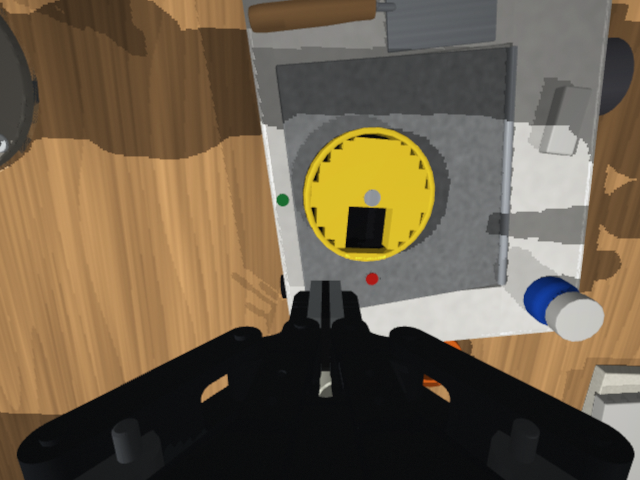

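The wrist view shows the steel dot at (372,198), the black slot floor at about (366,228), and the green dot at (283,200) on the lip. I'll work out the frame from these and set the closed fingertips above the slot.

```bash
python3 - <<'E'
from h import *
d=np.load("w1.npy",allow_pickle=True).item();H=hsv(d);h,s,v=H[...,0],H[...,1],H[...,2]
roi=np.zeros(h.shape,bool);roi[120:265,265:440]=1
st=[b for b in blobs((s<60)&(v>90)&roi,20) if abs(b[1][0]-372)<8 and abs(b[1][1]-198)<8][0]
bl=[b for b in blobs((v<50)&roi,50) if abs(b[1][0]-366)<12 and b[1][1]>215][0]
gr=blobs((h>45)&(h<90)&(s>90)&roi)[0]
P=cast(d,st[1],.1403)[0];G=cast(d,gr[1],.1)[0];v_=P-G
print(st[:3],bl[:3],gr[:3]);print("P",P,"G",G,"ax deg",np.degrees(np.arctan2(v_[1],v_[0])),"dist",np.hypot(*v_[:2]))
m=bl[3]
r=np.arange(212,245);E=cast(d,np.c_[[np.where(m[i])[0].max()+.5 for i in r],r],.124);L=cast(d,np.c_[[np.where(m[i])[0].min()-.5 for i in r],r],.14)
for X in(E,L):
    l=cv2.fitLine(X[:,:2].astype(np.float32),cv2.DIST_HUBER,0,.001,.001).ravel();print(l,np.degrees(np.arctan2(l[1],l[0])))
print(cast(d,[[366,bl[2][1]],[366,bl[2][1]+bl[2][3]]],.13))
E
```

```text
(199, array([371.9, 197.5]), array([365, 190,  15,  16], dtype=int32)) (1431, array([364.7, 227.4]), array([346, 207,  39,  42], dtype=int32)) (111, array([282.2, 199.6]), array([277, 194,  12,  12], dtype=int32))
P [ 0.4884199  -0.09796243  0.1403    ] G [ 0.40956496 -0.10934601  0.1       ] ax deg 8.214529796628737 dist 0.07967238294439648
[ 0.03474867  0.9993961   0.50235945 -0.12997282] 88.008644
[ 0.03848551  0.9992592   0.46942025 -0.12372576] 87.794395
[[ 0.48548469 -0.10793537  0.13      ]
 [ 0.48822905 -0.14587019  0.13      ]]
```

```bash
cat >> h.py <<'E'
O=np.array([.548,-.0894,0]);YAW=np.radians(8.15);TIP=.008
def slot(a,th,up=0.):
    c=np.array([-.135-.028*np.sin(th),-.028*np.cos(th),.003+up]) # from hinge, shut
    c=np.array([.07,0,.1])+[c[0]*np.cos(a)+c[2]*np.sin(a),c[1],-c[0]*np.sin(a)+c[2]*np.cos(a)]
    return O+R.from_euler("z",YAW).apply(c)
def tq(th): return quat(YAW+np.pi/2-th)
def st(tag=""):
    s=observe();print(tag,"t%.2f"%s["t"],s["ee_pos"].round(4),"F",s["wrist_force"].round(1),"M",s["ft_torque"].round(2));return s
E
python3 - <<'E'
from h import *
th=.18
p=slot(.16,th)+[0,0,.045+TIP];arm.reach(p,tq(th));s=st("hover");print(p)
p=slot(.16,th)+[0,0,.003+TIP];arm.line_to(p,vel=.08);st("in");print(p)
for a in(.13,.10):
    arm.line_to(slot(a,th)+[0,0,TIP],vel=.04);st(a)
d=snapshot("wrist");cv2.imwrite("pics/w2.png",d["img"][100:400,200:500])
E
```

```text
hover t5.22 [ 0.4851 -0.1262  0.1785] F [-0.4  0.6 -0.2] M [0.03 0.04 0.01]
[ 0.48484298 -0.1262735   0.17826827]
in t5.90 [ 0.4849 -0.1265  0.1362] F [-0.2 -0.3 -0.1] M [0.01 0.01 0.03]
[ 0.48484298 -0.1262735   0.13626827]
0.13 t6.23 [ 0.485  -0.1268  0.1296] F [ 1.5 -1.1  3.2] M [-0.22 -0.23 -0.01]
0.1 t6.49 [ 0.4841 -0.1268  0.1253] F [ 1.  -1.1  3.4] M [-0.25 -0.16 -0.01]
```

View pics/w2.png

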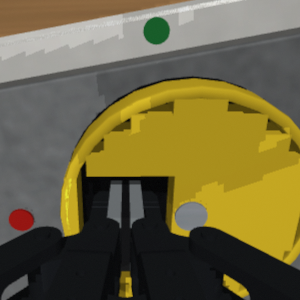

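The crop shows the fingertips inside the slot, at about (125,200), with the steel dot beside them at (190,215). The 3.3 N reading matches a press on the floor, so I'll press flush.

```bash
python3 - <<'E'
from h import *
th=.18
for a in(.05,.02,0):
    arm.line_to(slot(a,th)+[0,0,TIP],vel=.05);st(a)
for k in range(1,9):
    arm.line_to(slot(0,th)+[0,0,TIP-.001*k],vel=.03);s=st(k)
    if s["wrist_force"][2]>13:break
E
```

```text
0.05 t6.83 [ 0.4828 -0.1267  0.118 ] F [ 0.6 -1.5  3.7] M [-0.32 -0.05 -0.04]
0.02 t7.08 [ 0.4826 -0.1267  0.1139] F [-0.3 -1.1  4.2] M [-0.28  0.03  0.08]
0 t7.33 [ 0.4826 -0.1267  0.1112] F [-0.7 -1.2  4.2] M [-0.41  0.01  0.02]
1 t7.58 [ 0.4827 -0.1268  0.1108] F [-1.7 -0.5 10.6] M [-0.2   0.34  0.02]
2 t7.83 [ 0.483  -0.1268  0.1106] F [-3.2 -0.3 16.9] M [-0.06  0.77  0.07]
```

```bash
python3 - <<'E'
from h import *
dz=-.002
for th in np.arange(.28,1.9,.1):
    arm.line_to(slot(0,th)+[0,0,TIP+dz],tq(th),vel=.05);s=st("%.2f"%th)
    u=R.from_euler("z",YAW-th).apply([-1,0,0]) # direction of travel
    ft=-s["wrist_force"]@u;fz=s["wrist_force"][2];print("   push %.1f"%ft)
    if fz<11:dz-=.0007
    if fz>20:dz+=.0007
    if fz<5 or fz>35 or ft>14:break
d=snapshot("wrist");cv2.imwrite("pics/w3.png",d["img"])
E
```

```text
0.28 t8.08 [ 0.4814 -0.1267  0.1107] F [-0.9 -0.7 13.7] M [-0.15  0.18 -0.03]
   push -0.8
0.38 t8.33 [ 0.4791 -0.1263  0.1107] F [ 0.4 -1.  13.4] M [-0.24 -0.   -0.03]
   push 0.6
0.48 t8.58 [ 0.4764 -0.1256  0.1107] F [ 0.1 -2.1 12.9] M [-0.28 -0.05 -0.08]
   push 0.8
0.58 t8.83 [ 0.4738 -0.1247  0.1107] F [-0.1 -2.  13.2] M [-0.36 -0.04 -0.07]
   push 0.8
0.68 t9.08 [ 0.4713 -0.1235  0.1107] F [ 0.3 -2.1 13.1] M [-0.43  0.05 -0.05]
   push 1.3
0.78 t9.33 [ 0.4689 -0.1221  0.1107] F [-0.7 -1.8 13. ] M [-0.43  0.01 -0.06]
   push 0.5
0.88 t9.58 [ 0.4666 -0.1204  0.1106] F [-0.3 -1.6 13.3] M [-0.46  0.06 -0.1 ]
   push 0.9
0.98 t9.83 [ 0.4645 -0.1184  0.1106] F [-0.6 -1.9 13.8] M [-0.44  0.15 -0.1 ]
   push 1.0
1.08 t10.08 [ 0.4626 -0.1163  0.1106] F [-1.6 -2.5 14.5] M [-0.47  0.15 -0.04]
   push 1.1
1.18 t10.33 [ 0.461  -0.1139  0.1106] F [-0.6 -3.1 15. ] M [-0.46  0.24 -0.14]
   push 2.4
1.28 t10.58 [ 0.4596 -0.1115  0.1106] F [-1.7 -1.9 15.2] M [-0.41  0.31 -0.05]
   push 1.0
1.38 t10.83 [ 0.4585 -0.1088  0.1105] F [-2.  -1.9 15.4] M [-0.41  0.33 -0.06]
   push 1.1
1.48 t11.08 [ 0.4577 -0.106   0.1106] F [-1.1 -1.1 15.2] M [-0.39  0.33 -0.06]
   push 0.8
1.58 t11.33 [ 0.4571 -0.1033  0.1105] F [-1.8 -2.2 16.3] M [-0.29  0.3  -0.11]
   push 1.9
1.68 t11.58 [ 0.4571 -0.1014  0.1106] F [-1.4 -3.2 15.3] M [-0.71  0.25  0.  ]
   push 3.1
1.78 t11.83 [ 0.4571 -0.0992  0.1106] F [-0.2 -4.3 14.6] M [-0.94  0.21 -0.02]
   push 4.3
1.88 t12.08 [ 0.4573 -0.0967  0.1106] F [-1.5 -5.1 13.5] M [-1.15  0.3  -0.05]
   push 5.3
```

View pics/w3.png

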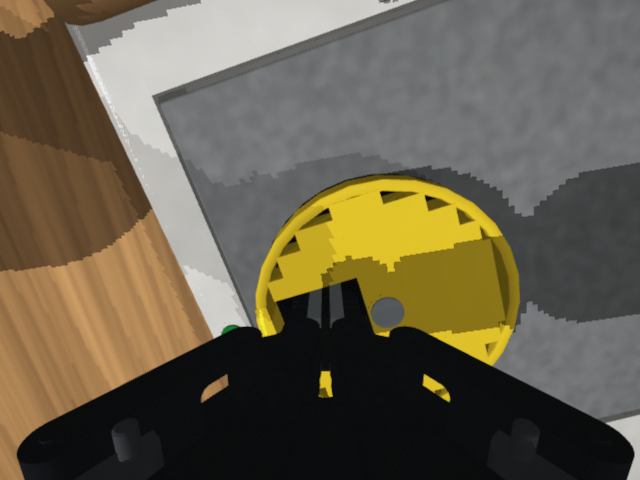

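The view shows the slot's upper edge from about (277,302) to (358,280), the steel dot at (388,312), and the green dot at (231,330). The slot looks close to lined up with the green dot. I'll push on to the stop until the force rises and measure the slot's direction.

```bash
python3 - <<'E'
from h import *
q=tq(1.88);u=R.from_euler("z",YAW).apply([0,1,0])
base=slot(0,1.88)+[0,0,TIP-.002]
for k in range(1,9):
    arm.line_to(base+u*.0015*k,vel=.05);s=st(k);ft=-s["wrist_force"]@u
    if ft>12 or not 6<s["wrist_force"][2]<30:break
d=snapshot("wrist");np.save("w4.npy",d,allow_pickle=True);H=hsv(d);v=H[...,2]
cv2.imwrite("pics/w4.png",cv2.resize(d["img"][240:380,200:440],None,fx=3,fy=3))
b=[b for b in blobs((H[...,1]<60)&(v>70)&(v<200),40) if 360<b[1][0]<420 and 285<b[1][1]<345];print([x[:3] for x in b])
g=blobs((H[...,0]>45)&(H[...,0]<90)&(H[...,1]>90),5);print([x[:3] for x in g][:2])
E
```

```text
1 t12.38 [ 0.4572 -0.0962  0.1107] F [-0.3 -7.7 12. ] M [-1.53  0.06  0.02]
2 t12.63 [ 0.4572 -0.0959  0.1108] F [ 0.4 -9.8 10. ] M [-2.11 -0.01 -0.02]
3 t12.88 [ 0.4572 -0.0957  0.1109] F [  0.7 -13.    8.1] M [-2.68 -0.23  0.03]
[(760, array([387.6, 314. ]), array([372, 300,  32,  29], dtype=int32))]
[(47, array([229. , 329.5]), array([223, 327,  14,   8], dtype=int32))]
```

View pics/w4.png

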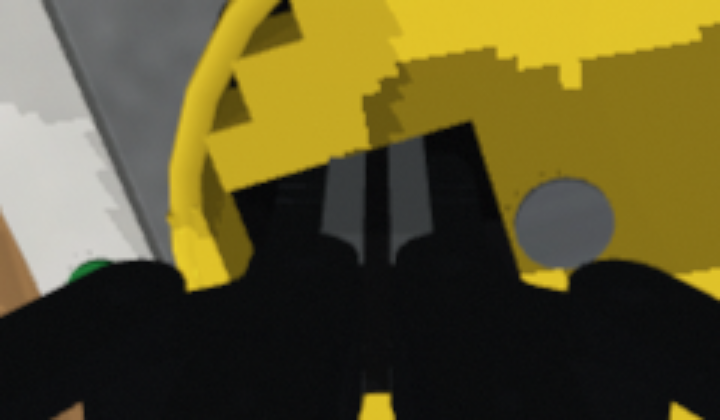

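The slot's upper edge runs from (277.3,303.3) to (357.3,280.7) in full-frame pixels. The force rises with hardly any motion, so the disc is on a stop. I'll check the angle, then ease off sideways and lift out.

```bash
python3 - <<'E'
from h import *
d=np.load("w4.npy",allow_pickle=True).item()
X=cast(d,[[277.3,303.3],[357.3,280.7]],.119);v=X[1]-X[0];ang=np.degrees(np.arctan2(v[1],v[0]));print(X,ang)
Pv=cast(d,(387.6,314),.119)[0];print("pivot",Pv,"expect",O+R.from_euler("z",YAW).apply([-.065,0,.119]))
if abs(ang-8.15)<3:
    q=tq(1.88);u=R.from_euler("z",YAW).apply([0,1,0]);b=slot(0,1.88)+[0,0,TIP-.002]
    arm.line_to(b-u*.003,vel=.05);s=st("ease")
    p=s["ee_pos"].copy();p[2]+=.05;arm.line_to(p,vel=.08);st("up")
    arm.line_to(p+[-.04,0,.12],vel=.2);st("away")
    d=snapshot("wrist");cv2.imwrite("pics/w5.png",d["img"]);np.save("w5.npy",d,allow_pickle=True)
E
```

```text
[[ 0.43917969 -0.08534071  0.119     ]
 [ 0.47325117 -0.08095899  0.119     ]] 7.32822845105342
pivot [ 0.48365982 -0.09813005  0.119     ] expect [ 0.48365648 -0.09861473  0.119     ]
ease t13.23 [ 0.4573 -0.0973  0.1105] F [-2.4  0.6 17.3] M [0.05 0.54 0.05]
up t14.03 [ 0.4568 -0.0968  0.16  ] F [-0.8  0.4 -0.6] M [-0.03  0.01  0.05]
away t15.84 [ 0.4171 -0.0974  0.2802] F [-0.1 -0.5 -0.7] M [-0.01  0.02  0.05]
```

View pics/w5.png

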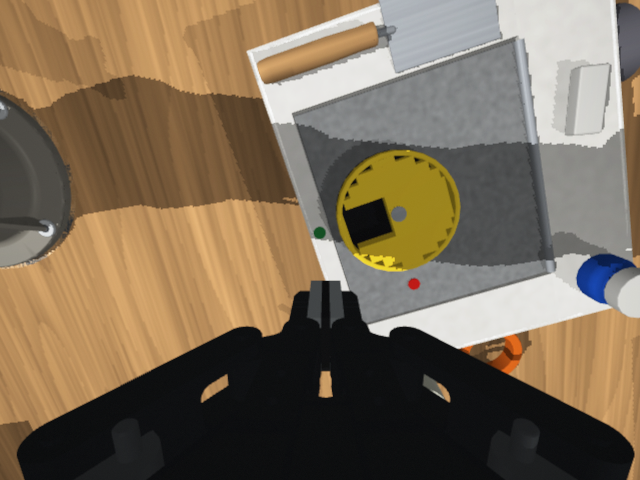

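The slot at (367,222) now lies between the steel dot (399,214) and the green dot (319,233), and the cover looks shut. One numeric check of the angle and the lid, then I'll hand in.

```bash
python3 - <<'E'
from h import *
d=np.load("w5.npy",allow_pickle=True).item();H=hsv(d);v=H[...,2]
b=[b for b in blobs(v<50,200) if abs(b[1][0]-367)<10 and abs(b[1][1]-222)<10][0]
c=max(cv2.findContours(b[3].astype(np.uint8),0,1)[0],key=cv2.contourArea)
X=cast(d,cv2.boxPoints(cv2.minAreaRect(c)),.11)
for i in range(2):
    w=X[i+1]-X[i];print(np.degrees(np.arctan2(w[1],w[0]))%90)
P=cast(d,(399,214),.1195)[0];G=cast(d,(319.3,233),.1)[0];w=P-G;print(P,G,np.hypot(*w[:2]),"expect .075")
st()
E
```

```text
9.229673674234226
11.227562139340094
[ 0.48446981 -0.09919647  0.1195    ] [ 0.40951319 -0.10993801  0.1       ] 0.07572235307075863 expect .075
 t15.89 [ 0.4171 -0.0974  0.2802] F [-0.1 -0.  -0.6] M [ 0.02  0.04 -0.02]
```

```bash
python3 - <<'E'
from h import *
d=np.load("w5.npy",allow_pickle=True).item();v=hsv(d)[...,2]
m=[b for b in blobs(v<50,200) if abs(b[1][0]-367)<10 and abs(b[1][1]-222)<10][0][3]
x,y=[np.arange(350,381),np.arange(353,386)]
for X in(cast(d,[[c,np.where(m[:,c])[0].min()-.5] for c in x],.119),cast(d,[[c,np.where(m[:,c])[0].max()+.5] for c in np.arange(366,388)],.103)):
    l=cv2.fitLine(X[:,:2].astype(np.float32),cv2.DIST_HUBER,0,.001,.001).ravel();print(np.degrees(np.arctan2(l[1],l[0]))%180)
E
```

```text
10.092931
9.824078
```

The slot reads about 1.8° short of the green dot, probably because easing off under load dragged the disc back. There is time to fix it: go back in above the floor, nudge the disc to the stop by its wall, and leave without rubbing the floor.

```bash
python3 - <<'E'
from h import *
th=1.571;u=R.from_euler("z",YAW).apply([0,1,0]);b=slot(0,th)+[0,0,TIP+.006]
arm.reach(b+[0,0,.04],tq(th));arm.line_to(b,vel=.08);st("in")
k=.005
while k<.016:
    arm.line_to(b+u*k,vel=.05);s=st("%.3f"%k)
    if -s["wrist_force"]@u>9 or abs(s["wrist_force"][2])>12:break
    k+=.0012
arm.line_to(b,vel=.05);st("free")
arm.line_to(b+[0,0,.05],vel=.1);arm.line_to(b+[-.04,0,.17],vel=.2);st("away")
d=snapshot("wrist");H=hsv(d);v=H[...,2];cv2.imwrite("pics/w6.png",d["img"])
m=[x for x in blobs(v<50,200) if x[0]<3000 and x[1][1]<270 and 330<x[1][0]<400][0];print(m[:3])
x0,y0,w,h=m[2];m=m[3]
for X in(cast(d,[[c,np.where(m[:,c])[0].min()-.5] for c in range(x0+7,x0+w-14)],.119),cast(d,[[c,np.where(m[:,c])[0].max()+.5] for c in range(x0+20,x0+w-5)],.103)):
    l=cv2.fitLine(X[:,:2].astype(np.float32),cv2.DIST_HUBER,0,.001,.001).ravel();print(np.degrees(np.arctan2(l[1],l[0]))%180)
E
```

```text
in t17.43 [ 0.4563 -0.1026  0.1173] F [-0.4  0.6 -0.6] M [ 0.03  0.   -0.04]
0.005 t17.68 [ 0.4556 -0.0971  0.1174] F [ 0.2 -0.6 -0.1] M [0.03 0.02 0.  ]
0.006 t17.93 [ 0.4551 -0.0964  0.1171] F [-0.2 -0.2 -0.2] M [-0.06 -0.04  0.02]
0.007 t18.18 [ 0.4551 -0.0962  0.1171] F [-0.6 -2.9 -1.4] M [-0.7  -0.1   0.02]
0.009 t18.43 [ 0.4551 -0.0959  0.1172] F [ 0.6 -5.4 -0.8] M [-1.27 -0.21  0.07]
0.010 t18.68 [ 0.4552 -0.0956  0.1172] F [ 1.9 -8.6 -2.1] M [-1.72 -0.37  0.  ]
0.011 t18.93 [ 0.4553 -0.0953  0.1172] F [  2.3 -10.5  -3.3] M [-2.19 -0.51  0.01]
free t19.29 [ 0.4558 -0.1021  0.1169] F [ 0.6  0.2 -0.1] M [ 0.03 -0.03  0.  ]
away t20.73 [ 0.4154 -0.1024  0.2858] F [ 0.  -0.4 -0.8] M [-0.01 -0.06 -0.02]
(1298, array([366.5, 226.9]), array([348, 207,  39,  43], dtype=int32))
8.251188
8.26383
```

View pics/w6.png

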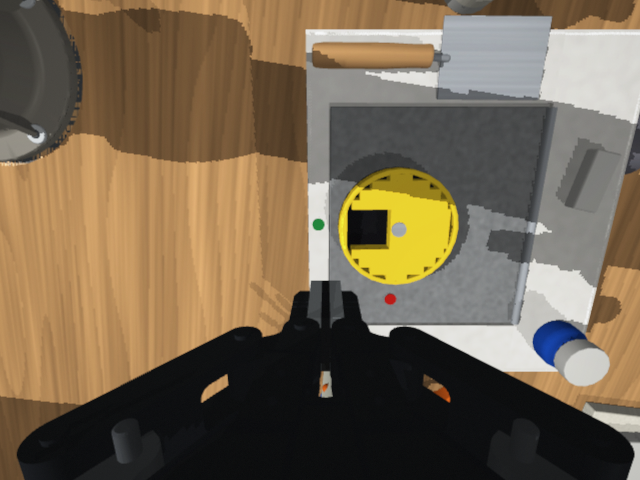

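The slot at (367,227) now reads 8.26°, against 8.15° for the box, so it points at the green dot (318,224). The cover is flat, and the knife, pot and eraser in view look undisturbed.

```bash
python3 -c "
from cell import *
print(arm.close_job())"
```

```text
the job is handed in; nothing more can be done
None
```

The cover is pressed flush and locked, with the slot pointing at the green dot to within about 0.1° by the camera; the hand is clear and the job was handed in at about 21 s.

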